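# Put a corked jar under the ratchet press

## Robot

A 7-joint arm with a two-finger parallel gripper is mounted at the origin on a cart in front of the work surface, level with it; the furniture and walls round the work are solid. World frame = base frame: x ahead of the robot, y to its left, z up, the work surface at z = 0. Lengths are in m, angles in rad, forces in N, time in s.
With the tool pointing down it reaches from about 0.4 to 0.85 m from the base axis. Payload 4.5 kg.
Tool frame: the origin (TCP) lies on the centre line of the jaws, within the pads' length; the fingertips stand r.tips_ahead ahead of it and the grasp point (between the pads) is the TCP (r.tips_ahead is the distance from the TCP to the fingertips, in m); z points along the fingers, y is the direction in which the jaws open and shut (so a half turn about z gives the same grasp; the last joint's range is limited). The gripper opens to 88 mm and grips with 3 to 60 N. Pads are 18 mm wide; open, the fingers measure 123 mm over their backs; the gripper's body (75 mm by 187 mm) begins 45 mm behind the grasp point.
Start: joints at [1.155, 0.689, -0.195, 1.565, 0.157, 0.902, -0.215], TCP at [0.272, -0.563, 0.258] pointing down, gripper open.
Joint ranges: [-3.01, 3.01], [-0.46, 2.08], [-1.47, 1.51], [0.13, 2.56], [-1, 4.14], [0.04, 2.09], [-2.66, 2.66]. Speed limits (rad/s): [2.57, 2.57, 3.14, 3.14, 3.14, 3.14, 3.14].

## Interface

Orientations are given as a unit quaternion [x, y, z, w].
In Python, from plant import r gives the robot as it stands.
- The arm moves only by the shell command python3 -m inch 'ROWS' [FORCE]. ROWS is JSON, a list of rows, each a list of 5 numbers: the shift along the world's x, y, z in units of 25 mm (1.0 is 25 mm), then the turn about the world's z in units of 6 degrees (1.0 is 6 degrees), then the finger opening in mm, from 0 to 88.1. A call has 1 to 5 rows; each row shifts and turns the commanded pose from where the row before left it; what a row does not reach is not made up. A row lasts 1/10 s, in which the tool goes at most 50 mm and 8.59 degrees, less where a joint would pass 70% of its speed; a pose out of reach is approached as far as the arm can. A call is refused whole if a number of a shift passes 1 or a number of a turn 1, either way. A call with a gripper value outside its range is refused whole. The fingers move at their own pace and stop on an object; FORCE is the grip in N (left out, the last holds). Time passes only in rows, so rows that do not move let the fingers close. It gives the time, the measured TCP pose, the force and the opening at its end, in the units of the state.
- r.get_state(): the state, without advancing time (a new reading comes with each control period).
- r.snapshot(name): name is "scene" or "top" or "wrist"; returns a dict with "pixels" (480x640x3 uint8, red, green, blue), "range_z" (480x640 float32, m along the optical axis (not along the pixel's ray), 0 where there is no reading), "K" (3x3 intrinsics, pixels), "position" and "attitude" of the camera in the world. Camera axes: x right, y up, looking along -z (the intrinsics and any distortion apply to the point x, -y, -z); pixel columns grow to the right and rows downward; lengths in m; the calibration is good to about 2 mm. A picture is of the moment at which its call begins.
- r.finish_job(): hands the job in, once; it reports no verdict.
The state is a dict: "clock": time; "q": joint angles; "qd": joint speeds; "joint_torque": joint torques, N m; "tool_pos": TCP position; "eef_rot": TCP orientation; "contact_force": force on the tool from outside, world axes, zero at the start; "moment": the same for the moment, N m; "opening": opening from 0.0 (shut) to 1.0 (fully open).
Only numpy, scipy, OpenCV 4.12 (cv2) and the standard library are available. Lean on these libraries where they do the work, as an engineer would, in place of code of your own. Each camera call takes 0.05 s, during which the arm holds its last target. There are 200 camera calls.

## Task

Set the corked jar under the ratchet press so that the weighted head keeps its stopper down. First lift the head by its wooden knob, click by click, until the pawl holds it on its top notch, and let go. Then slide the tray with the jar gently in until it is fully home against its end stop, let go of it, press the side lever gently to free the pawl until the head has sunk by its own weight onto the cork, and let go of the lever; the jar stays upright and the other things on the table stay where they are.

Things in the scene. Friction and masses are not known exactly. Their poses are not given: they have to be found in the camera images.
- stand: Press stand fixed to the table. Wooden base 250 x 92 x 12 mm; origin on the table under the pad's centre; x runs along the base from the open front (x = -175 mm) to the back (+75), y left, z up. Two guide strips (67 mm apart, tops at z = 20) lead the tray along x. The aluminium column (x = 40 to 74, top z = 118) is open on its +y side, where rail teeth and pawl show.
- tray_stop (a point): Centre of the front face of the fixed rubber end stop on the base (face looks to the stand's -x; stop 7 x 50 x 18 mm). It is 32 mm behind the stand's origin, 16 mm above the table. Pushing the tray against it, or pushing the tray on the base, with more than 25 N (32 N with its own weight, about 6 N) is rough.
- head (a joint): Height of the press head, m: 0 lowest, 0.0735 solid top stop. One piece: toothed rail, arm 24 mm wide, spindle with pad, knob; 0.6 kg, damped 100 N per m/s (sinks by itself at some 55 mm/s). Lifted, it clicks past the pawl (a few N more); going down the pawl catches it at 0.0065, 0.0185, ... every 0.012 to 0.0665 (top notch). Starts below 0.03. The jar's cork meets the pad at 0.035.
- knob (a point): Centre of the top of the upright wooden knob on the head's arm, above the pad: a plain cylinder, 26 mm diameter, 36 mm high, to be gripped from above. Its top is 175 mm above the table at head = 0 and rises with the head.
- pad (a point): Centre of the underside of the round press pad on the head, 60 mm above the table at head = 0.
- pawl (a joint): Angle of the pawl's bell crank in rad: 0 = sprung in under a tooth, grows as the lever at the side is pressed down. The nose starts to slip off a tooth from about 0.07 and is clear of all teeth from about 0.17; solid stop at 0.24. On releasing the lever the spring brings it back against the rail (up to 0.17 where it leans on a tooth).
- lever_pad (a point): Centre of the top of the black finger pad (26 x 28 x 8 mm) at the end of the pawl's side lever: 55 mm behind and 99 mm left of the stand's origin, 86 mm above the table at pawl = 0. Pressed straight down here the head starts to slip after 6 mm, the pawl is clear of all teeth after about 14 mm; solid stop after about 19 mm. The spring gives 2 to 3 N; over 25 N on the lever is rough.
- tray: Loose steel tray 128 x 62 x 8 mm, 0.4 kg, in the base's guides, pulled out to the front. Origin on its underside, under the jar's centre; x to its leading edge (32 mm ahead), z up. Home = leading edge at the end stop, origin at the stand's x = y = 0, z = 12 mm. Jar ring 47 mm inside, 8 high. 83 mm behind the origin an upright wooden tab to pinch: 26 (x) x 14 (y) mm, top 57 mm above origin.
- jar: Little pale jar with a cork stopper, 43 mm diameter, 75 mm high with the cork (29 mm diameter), 0.19 kg, loose in the tray's seat ring. Origin at the centre of its underside, 8 mm above the tray's underside; z up. Its cork is 95 mm above the table, too high for the head as found.
- tomato_tin: Bystander: tin 75 mm diameter, 58 mm high; origin under its centre. Not to be moved.
- red_mug: Bystander: mug 88 x 99 x 90 mm; origin under its centre. Not to be moved.
- small_bowl: Bystander: white bowl 100 mm diameter, 46 mm high; origin under its centre. Not to be moved.
- salt_shaker: Bystander: salt shaker 44 mm diameter, 90 mm high; origin under its centre. Not to be moved.
- garlic_1: Bystander: garlic bulb 52 mm; origin under its centre. Not to be moved.
Things that resemble listed ones, but are neither listed nor needed, are in the scene too. What is shaped like the tray but orange is not meant. What is shaped like the jar but orange is not meant.

How it is judged:
On the way, in this order (a step that is already met when the one before it is completed fails the run):
1. the head has been raised to its top notch, is held there by the pawl, and is let go (value of joint head above 0.061 m and value of joint pawl below 0.06 rad and contact force between the fingers and head below 0.3 N), for 0.3 s.
2. the tray with the jar is home against the end stop and let go, with the head still on its top notch (x of tray in the frame of stand between -0.0025 and 0.004 m and z of tray in the frame of stand below 0.016 m and value of joint head above 0.061 m and horizontal distance between jar and pad below 0.008 m and contact force between the fingers and tray below 0.3 N), for 0.2 s.
3. the head comes down off its top notch while the fingers press the side lever (value of joint head between 0.04 and 0.06 m and contact force between the fingers and pawl above 0.3 N), for 0.02 s.
At the end, for the whole second after the job is handed in: Tray in its guides within 2.5 mm of home; jar upright (0.06 rad), its axis within 8 mm of the pad's; head at rest with its weight (over 3 N) on the cork (head 0.0325 to 0.0375); lever let go, pawl sprung back against the rail (below 0.19 rad) (x of tray in the frame of stand between -0.0025 and 0.004 m and z of tray in the frame of stand below 0.016 m and value of joint head between 0.0325 and 0.0375 m and velocity of joint head between -0.003 and 0.003 m/s and contact force between head and jar above 3 N and value of joint pawl below 0.19 rad and horizontal distance between jar and pad below 0.008 m and angle between jar's own z axis and vertical below 0.06 rad and linear speed of jar below 0.01 m/s); the robot touches nothing.
It fails at once if the tray is pushed roughly against its stop or the stand (over 32 N with its own weight) (contact force between tray and stand above 32 N).
It fails at once if the lever is pressed roughly (over 25 N) (contact force between the fingers and pawl above 25 N).
It fails at once if the head is slammed or pushed onto the jar (over 35 N) (contact force between head and jar above 35 N).
It fails at once if the jar tips (over 0.25 rad) (angle between jar's own z axis and vertical above 0.25 rad).
It fails at once if a bystander is moved by more than 20 mm (distance of any of tomato_tin, red_mug, small_bowl, salt_shaker, garlic_1 from where it was at the start of the episode above 0.02 m).
It also fails if it takes over 64 s, if anything falls off the work surface, if the arm or the gripper's body presses on something with over 40 N, if the wrist force passes 120 N, or if a joint passes its speed limit or range.

## Working session

There is one attempt and no reset: what is moved stays moved. The work goes in short steps, Python scripts to look and compute and a shell command to move; the robot and the scene stay as the last step left them, time stands still between calls to the robot, and variables do not carry over. Pictures are saved under pics/ and viewed, about 8 in all and at most 12, crops included, and the job is handed in when it is done.

```bash
ls; mkdir -p pics; cat > h.py <<'E'
import numpy as np, cv2
from scipy.spatial.transform import Rotation as R
from plant import r
def snap(n,save=None):
    s=r.snapshot(n)
    if save: cv2.imwrite(f'pics/{save}.png',s['pixels'][:,:,::-1]); np.savez(f'{save}.npz',**{k:np.asarray(v) for k,v in s.items()})
    return s
def cloud(s):
    K=s['K'];z=s['range_z'];v,u=np.mgrid[:480,:640]
    P=np.stack([(u-K[0,2])/K[0,0]*z,-(v-K[1,2])/K[1,1]*z,-z],-1)
    A=np.asarray(s['attitude']); M=A if A.shape==(3,3) else R.from_quat(A).as_matrix()
    return P@M.T+s['position']
E
python3 - <<'E'
from h import *
st=r.get_state(); print(st['clock'],st['tool_pos'],st['eef_rot'],st['contact_force'],st['opening'],r.tips_ahead)
a=snap('scene','scene0'); b=snap('top','top0')
print({k:(np.asarray(v).shape,v) for k,v in b.items() if k not in('pixels','range_z')})
print(a['position'])
cv2.imwrite('pics/both.png',cv2.resize(np.vstack([a['pixels'],b['pixels']])[:,:,::-1],(400,600)))
E
```

```text
pics
0.0 [ 0.27143591 -0.56232599  0.25690099] [ 9.74806531e-01  2.23050161e-01 -2.69774708e-04 -8.82884460e-04] [-0.63173709 -0.23485684  0.87386776] 1.000723312015599 0.019
{'K': ((3, 3), array([[485.2609825 ,   0.        , 313.74243581],
       [  0.        , 485.2609825 , 231.24878482],
       [  0.        ,   0.        ,   1.        ]])), 'position': ((3,), array([ 0.34257471, -0.0032421 ,  1.33455695])), 'attitude': ((4,), array([-0.07084915,  0.07340494,  0.73136077, -0.67431709]))}
[-0.23382297  0.58177462  0.72585821]
```

View pics/top0.png

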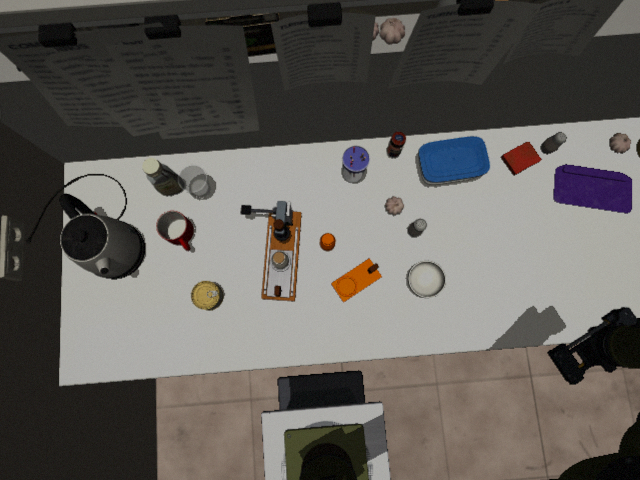

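View pics/scene0.png

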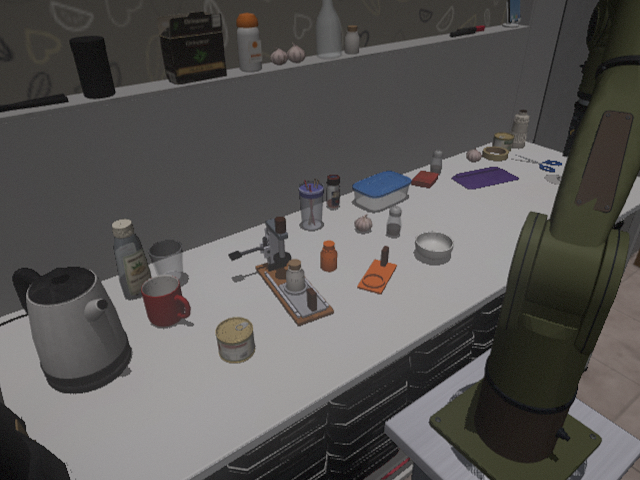

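The top view shows the stand at about (281,250), with its open front towards the robot and the lever pad at (246,210). There are two trays: steel (280,272) in the stand and orange (356,280). There are two jars: pale (280,260) and orange (328,241). I choose the steel tray and the pale jar. Next is a close crop with measurements.

```bash
python3 - <<'E'
from h import *
s=dict(np.load('top0.npz')); P=cloud(s)
c=s['pixels'][190:310,230:350]; cv2.imwrite('pics/crop.png',cv2.resize(c[:,:,::-1],(600,600),interpolation=cv2.INTER_CUBIC))
for n,(u,v) in dict(knob=(281,226),cork=(280,259),tab=(278,291),lever=(246,210),corner=(264,298),table=(230,260),robotgrip=(570,360)).items(): print(n,P[v,u].round(4))
# base: z 8..16mm points
b=(abs(P[...,2]-.012)<.012); hsv=cv2.cvtColor(s['pixels'],cv2.COLOR_RGB2HSV)
m=np.zeros((480,640),bool); m[200:305,258:306]=1
w=m&(hsv[...,1]>90)&(P[...,2]>.006)&(P[...,2]<.03)
q=P[w][:,:2]; rect=cv2.minAreaRect((q*1000).astype(np.float32)); print(w.sum(),rect,cv2.boxPoints(rect))
for lo,hi in((.035,.065),(.08,.1),(.1,.125),(.12,.16),(.16,.26)):
    k=m&(P[...,2]>lo)&(P[...,2]<hi); p=P[k]; print(lo,hi,k.sum(),p.mean(0).round(4),p.min(0).round(4),p.max(0).round(4))
E
```

```text
knob [0.6021 0.0615 0.175 ]
cork [0.5331 0.0743 0.0962]
tab [0.4543 0.087  0.0657]
lever [0.676  0.1577 0.0746]
corner [0.4433 0.13   0.0113]
table [0.5561 0.2186 0.0022]
robotgrip [ 0.2479 -0.4982  0.3432]
969 ((558.607666015625, 75.16083526611328), (91.55630493164062, 247.3170623779297), 81.90170288085938) [[429.73343   47.25919 ]
 [674.5842    12.419193]
 [687.48193  103.062485]
 [442.6311   137.90248 ]]
0.035 0.065 94 [0.5607 0.0681 0.0545] [0.4425 0.0383 0.0359] [0.677  0.0985 0.065 ]
0.08 0.1 143 [0.5677 0.0762 0.0919] [0.5225 0.0384 0.08  ] [0.678  0.1252 0.0991]
0.1 0.125 60 [0.6591 0.0467 0.1149] [0.6406 0.0398 0.1012] [0.6777 0.0808 0.1231]
0.12 0.16 250 [0.6398 0.0622 0.1384] [0.5909 0.0398 0.12  ] [0.6772 0.0822 0.1587]
0.16 0.26 93 [0.6073 0.0684 0.1733] [0.5957 0.0563 0.1624] [0.6208 0.0812 0.18  ]
```

View pics/crop.png

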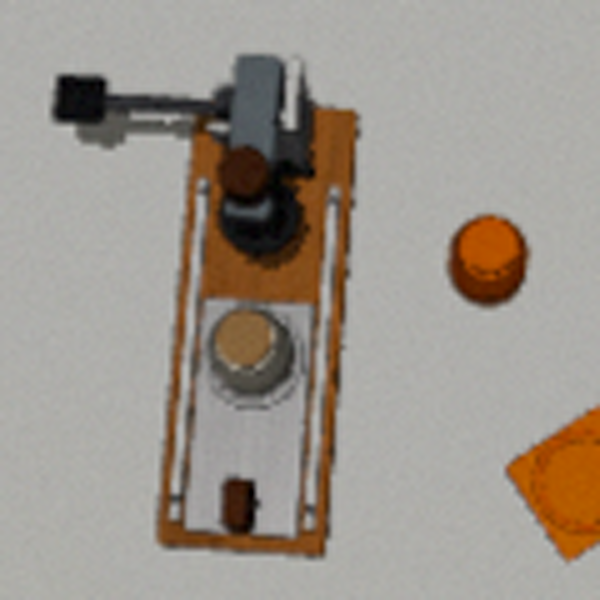

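The crop confirms the choice: steel tray, pale jar with cork at crop (243,337), knob top (242,172), tab top (238,490), and black lever pad (80,98). The orange lookalikes are off to the right. Next I take the centres of the top faces.

```bash
python3 - <<'E'
from h import *
s=dict(np.load('top0.npz')); P=cloud(s)
K=s['K'];M=R.from_quat(s['attitude']).as_matrix()
def at(u,v,z):
    d=M@np.array([(u-K[0,2])/K[0,0],-(v-K[1,2])/K[1,1],-1]); return s['position']+d*(z-s['position'][2])/d[2]
for n,(cx,cy) in dict(knob=(242,172),cork=(243,337),tab=(238,490),lever=(80,98)).items():
    u,v=230+(cx+.5)/5-.5,190+(cy+.5)/5-.5; ui,vi=round(u),round(v)
    z=np.median(P[vi-1:vi+2,ui-1:ui+2,2]); print(n,(u,v),'z',z.round(4),at(u,v,z).round(4))
print('table',np.median(P[255:275,215:235,2]))
st=r.get_state(); print('yaw',R.from_quat(st['eef_rot']).as_euler('ZYX',degrees=True), R.from_quat(st['eef_rot']).as_matrix().round(3))
print(P[205:215,242:251,2].round(3))
E
```

```text
knob (278.0, 224.0) z 0.1731 [0.6082 0.0687 0.1731]
cork (278.2, 257.0) z 0.0937 [0.5391 0.0788 0.0937]
tab (277.2, 287.6) z 0.0695 [0.4629 0.0883 0.0695]
lever (245.6, 209.2) z 0.0758 [0.678  0.1585 0.0758]
table -0.0009819369868301342
yaw [ 2.57759287e+01  5.86105697e-03 -1.79908973e+02] [[ 0.901  0.435 -0.001]
 [ 0.435 -0.901  0.001]
 [-0.    -0.002 -1.   ]]
[[ 0.074  0.073  0.074  0.075  0.07   0.077 -0.002  0.002  0.003]
 [ 0.073  0.075  0.07   0.078  0.076  0.077  0.075  0.073  0.074]
 [ 0.078  0.072  0.074  0.074  0.078  0.079  0.075  0.08   0.078]
 [ 0.079  0.071  0.078  0.076  0.077  0.076  0.078  0.076  0.076]
 [ 0.074  0.076  0.073  0.074  0.079  0.076  0.078  1.335  0.076]
 [ 0.076  0.074  0.072  0.073  0.075  0.075  0.075  0.078  0.078]
 [ 0.082  0.073  0.076  0.074  0.069  0.074  0.079  0.08   0.073]
 [ 0.07   1.335  0.079  0.075  0.077  0.079  0.078  0.082  0.073]
 [ 0.073  0.074  0.074  0.077  0.077  0.076  0.077  0.077  0.074]
 [ 0.074  0.079  0.073  0.074  0.074  0.075  0.074  0.076 -0.002]]
```

Measured points agree: the knob top is at (0.608, 0.0685, 0.174), the stand yaw about -8.1°, and the lever is already leaning on a tooth at z≈0.076. Now I go over to the knob.

```bash
python3 -m inch '[[0.52,0.97,0,-0.22,88],[0.52,0.97,0,-0.22,88],[0.52,0.97,0,-0.22,88],[0.52,0.97,0,-0.22,88],[0.52,0.97,0,-0.22,88]]' 20
python3 -m inch '[[0.52,0.97,0,-0.22,88],[0.52,0.97,0,-0.22,88],[0.52,0.97,0,-0.22,88],[0.52,0.97,0,-0.22,88],[0.52,0.97,0,-0.22,88]]'
```

```text
clock: 0.6
tool_pos: [0.337, -0.4404, 0.2574]
eef_rot: [0.986, 0.166, -0.0, -0.0]
contact_force: [-0.6, 0.3, -0.0]
opening: 0.997
clock: 1.1
tool_pos: [0.402, -0.3192, 0.2575]
eef_rot: [0.994, 0.109, -0.0, -0.0]
contact_force: [0.3, 0.5, 1.2]
opening: 1.002
```

```bash
python3 -m inch '[[0.52,0.97,0,-0.22,88],[0.52,0.97,0,-0.22,88],[0.52,0.97,0,-0.22,88],[0.52,0.97,0,-0.22,88],[0.52,0.97,0,-0.22,88]]'
python3 -m inch '[[0.52,0.97,0,-0.22,88],[0.52,0.97,0,-0.22,88],[0.52,0.97,0,-0.22,88],[0.52,0.97,0,-0.22,88],[0.52,0.97,0,-0.22,88]]'
python3 -m inch '[[0.52,0.97,0,-0.22,88],[0.52,0.97,0,-0.22,88],[0.52,0.97,0,-0.22,88],[0.52,0.97,0,-0.22,88],[0.45,0.97,0,-0.22,88]]'
python3 -m inch '[[0.5,0.96,0,-0.22,88],[0,0,0,0,88],[0,0,0,0,88]]'
python3 - <<'E'
from h import *
s=snap('wrist','wrist1'); print(r.get_state()['q'].round(3) if hasattr(r.get_state()['q'],'round') else r.get_state()['q'])
E
```

```text
clock: 1.6
tool_pos: [0.467, -0.198, 0.2575]
eef_rot: [0.999, 0.052, -0.0, -0.0]
contact_force: [1.4, -0.2, -0.2]
opening: 1.0
clock: 2.1
tool_pos: [0.5319, -0.0767, 0.2574]
eef_rot: [1.0, -0.006, -0.0, 0.0]
contact_force: [1.2, 0.9, 0.3]
opening: 0.996
clock: 2.6
tool_pos: [0.5953, 0.0445, 0.2573]
eef_rot: [0.998, -0.063, -0.0, 0.0]
contact_force: [0.6, -0.0, -0.1]
opening: 1.003
clock: 2.9
tool_pos: [0.607, 0.0674, 0.2572]
eef_rot: [0.997, -0.074, -0.001, 0.0]
contact_force: [-0.2, -1.1, -0.5]
opening: 0.999
[-0.223  0.668  0.069  1.619 -0.055  0.858 -1.854]
```

View pics/wrist1.png

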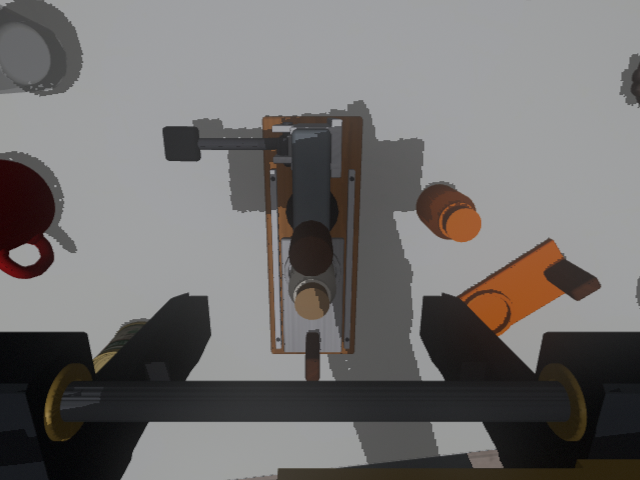

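The wrist view shows the jaws aligned with the stand, with the knob top at (312,250) between the fingers. The cork is at (312,300) and the lever pad at (182,143).

```bash
python3 - <<'E'
from h import *
s=dict(np.load('wrist1.npz')); P=cloud(s); m=np.zeros((480,640),bool)
def box(n,u0,u1,v0,v1,lo,hi):
    m=np.zeros((480,640),bool); m[v0:v1,u0:u1]=1; p=P[m&(P[...,2]>lo)&(P[...,2]<hi)]
    print(n,len(p),'med',np.median(p,0).round(4),'mid',((p.min(0)+p.max(0))/2).round(4),'span',np.ptp(p,0).round(4))
box('knob',285,340,215,285,.170,.19)
box('cork',285,340,278,325,.088,.105)
box('tab',300,325,320,385,.063,.08)
box('lever',160,205,123,165,.065,.095)
for nm,(u0,u1) in dict(L=(262,300),R=(326,366)).items(): pass
hsv=cv2.cvtColor(s['pixels'],cv2.COLOR_RGB2HSV)
w=(hsv[...,1]>90)&(P[...,2]>.006)&(P[...,2]<.025); w[:, :255]=0; w[:,370:]=0; w[:110]=0;w[360:]=0
rc=cv2.minAreaRect((P[w][:,:2]*1000).astype(np.float32)); print(rc,cv2.boxPoints(rc))
E
```

```text
knob 1499 med [0.6114 0.0683 0.1746] mid [0.6105 0.0685 0.1735] span [0.0255 0.0255 0.0069]
cork 952 med [0.5413 0.0789 0.094 ] mid [0.5399 0.0792 0.0923] span [0.0291 0.0285 0.0085]
tab 351 med [0.4612 0.091  0.0684] mid [0.459  0.091  0.0668] span [0.0257 0.0161 0.0072]
lever 1302 med [0.6793 0.1575 0.0756] mid [0.6793 0.1575 0.0752] span [0.0285 0.0335 0.0089]
((560.4276123046875, 75.46607208251953), (90.66649627685547, 248.0227813720703), 81.54500579833984) [[431.09854   48.859222]
 [676.4257    12.391815]
 [689.7567   102.07292 ]
 [444.4295   138.54033 ]]
```

```bash
python3 -m inch '[[0.15,0.04,-0.9,0,88],[0,0,-0.95,0,88],[0,0,-0.95,0,88],[0,0,-0.9,0,60],[0,0,0,0,40]]' 25
python3 -m inch '[[0,0,0,0,20],[0,0,0,0,10],[0,0,0,0,10],[0,0,0,0,10],[0,0,0,0,10]]' 25
python3 -m inch '[[0,0,0.1,0,10],[0,0,0.2,0,10],[0,0,0.2,0,10],[0,0,0.1,0,10],[0,0,0,0,10]]'
```

```text
clock: 3.45
tool_pos: [0.6086, 0.0661, 0.1626]
eef_rot: [0.997, -0.076, -0.003, 0.001]
contact_force: [-1.1, -0.4, -0.1]
opening: 0.842
clock: 3.95
tool_pos: [0.6115, 0.0685, 0.1659]
eef_rot: [0.997, -0.074, 0.001, -0.0]
contact_force: [-0.5, 1.0, -0.7]
opening: 0.384
clock: 4.45
tool_pos: [0.6112, 0.0692, 0.1794]
eef_rot: [0.997, -0.074, -0.0, -0.0]
contact_force: [2.6, 1.1, -13.7]
opening: 0.285
```

```bash
python3 -m inch '[[0,0,0,0,10],[0,0,0,0,10],[0,0,0,0,10]]'
python3 -m inch '[[0,0,0.25,0,10],[0,0,0.25,0,10],[0,0,0.25,0,10],[0,0,0.25,0,10],[0,0,0,0,10]]'
python3 - <<'E'
from h import *
s=snap('wrist','wrist2'); P=cloud(s)
p=P[123:175,140:230].reshape(-1,3); p=p[(p[:,2]>.05)&(p[:,2]<.12)]; print(np.median(p,0).round(4))
E
```

```text
clock: 4.75
tool_pos: [0.6112, 0.0692, 0.1795]
eef_rot: [0.997, -0.074, -0.0, -0.0]
contact_force: [3.8, 3.3, -15.2]
opening: 0.289
clock: 5.25
tool_pos: [0.6112, 0.0691, 0.2053]
eef_rot: [0.997, -0.074, -0.0, -0.0]
contact_force: [2.3, 3.5, -8.4]
opening: 0.292
[0.6773 0.1519 0.0765]
```

View pics/wrist2.png

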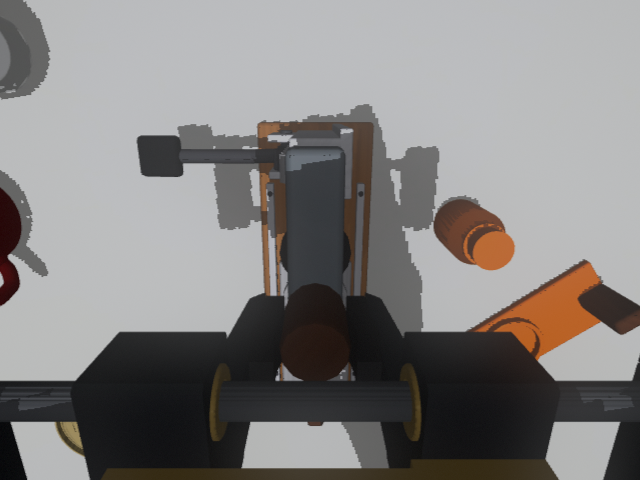

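The knob is held between the fingers, with its top at (316,365) and the arm rising with it. The lever pad is at (160,157). I measure the knob's top and the lever height to get the current head value.

```bash
python3 - <<'E'
from h import *
s=dict(np.load('wrist2.npz')); P=cloud(s)
for n,(u0,u1,v0,v1) in dict(knob=(300,332,345,374),arm=(300,330,180,240),lever=(145,175,142,170)).items():
    p=P[v0:v1,u0:u1].reshape(-1,3); print(n,np.median(p,0).round(4),p[:,2].std().round(4))
s=dict(np.load('wrist1.npz')); P=cloud(s); print('arm0',np.median(P[150:200,302:325].reshape(-1,3),0).round(4))
E
```

```text
knob [0.6082 0.0683 0.2122] 0.004
arm [0.6538 0.0619 0.1772] 0.0103
lever [0.6796 0.1581 0.077 ] 0.0125
arm0 [0.6505 0.0609 0.1398]
```

```bash
python3 -m inch '[[0,0,0.25,0,10],[0,0,0.25,0,10],[0,0,0.25,0,10],[0,0,0.25,0,10],[0,0,0.1,0,10]]'
python3 -m inch '[[0,0,0.08,0,10],[0,0,0,0,10],[0,0,0,0,10]]'
python3 - <<'E'
from h import *
s=snap('wrist','wrist3'); P=cloud(s)
for n,(u0,u1,v0,v1) in dict(knob=(300,332,345,374),arm=(300,330,180,240),lever=(145,165,148,166)).items():
    p=P[v0:v1,u0:u1].reshape(-1,3); print(n,np.median(p,0).round(4),p[:,2].std().round(4))
E
```

```text
clock: 5.8
tool_pos: [0.6112, 0.0692, 0.2325]
eef_rot: [0.997, -0.074, -0.0, -0.0]
contact_force: [3.6, 3.4, -8.3]
opening: 0.289
clock: 6.1
tool_pos: [0.6112, 0.0692, 0.2352]
eef_rot: [0.997, -0.074, 0.0, -0.0]
contact_force: [1.3, 5.0, -6.0]
opening: 0.288
knob [0.6082 0.0683 0.2422] 0.0079
arm [0.6538 0.0619 0.2072] 0.0089
lever [0.6774 0.1703 0.0851] 0.0453
```

```bash
python3 -m inch '[[0,0,0.05,0,10],[0,0,0.05,0,10],[0,0,0,0,10],[0,0,0,0,10]]'
python3 -m inch '[[0,0,-0.06,0,10],[0,0,-0.06,0,10],[0,0,0,0,10],[0,0,0,0,10]]'
```

```text
clock: 6.55
tool_pos: [0.6112, 0.0692, 0.2375]
eef_rot: [0.997, -0.074, 0.0, -0.0]
contact_force: [1.3, 4.6, -6.7]
opening: 0.287
clock: 6.95
tool_pos: [0.6112, 0.0692, 0.2344]
eef_rot: [0.997, -0.074, -0.0, -0.0]
contact_force: [0.6, 5.6, -5.6]
opening: 0.286
```

```bash
python3 -m inch '[[0,0,0,0,30],[0,0,0,0,50],[0,0,0,0,70],[0,0,0,0,88],[0,0,0,0,88]]'
python3 -m inch '[[0,0,0.8,0,88],[0,0,0.8,0,88],[0,0,0.8,0,88],[0,0,0.4,0,88],[0,0,0,0,88]]'
python3 - <<'E'
from h import *
s=snap('wrist','wrist4'); P=cloud(s); print(s['position'])
z=P[...,2]; m=np.zeros((480,640),bool); m[100:330,270:360]=1
p=P[m&(z>.225)&(z<.27)]; print('knob',len(p),np.median(p,0).round(4))
p=P[m&(z>.195)&(z<.22)]; print('arm',len(p),np.median(p,0).round(4))
m[:]=0; m[80:200,100:240]=1
p=P[m&(z>.06)&(z<.1)]; print('lever etc',len(p),np.median(p,0).round(4),p.min(0))
E
```

```text
clock: 7.45
tool_pos: [0.6113, 0.0679, 0.2345]
eef_rot: [0.997, -0.075, 0.0, 0.0]
contact_force: [0.8, -0.2, 0.4]
opening: 0.677
clock: 7.95
tool_pos: [0.6121, 0.0684, 0.3056]
eef_rot: [0.997, -0.075, 0.001, -0.0]
contact_force: [0.6, -1.1, -0.3]
opening: 0.997
[0.69059299 0.055458   0.4326368 ]
knob 1994 [0.6131 0.0681 0.2407]
arm 4334 [0.6489 0.0627 0.206 ]
lever etc 1250 [0.6778 0.1539 0.0852] [0.66478    0.12421034 0.07764843]
```

View pics/wrist4.png

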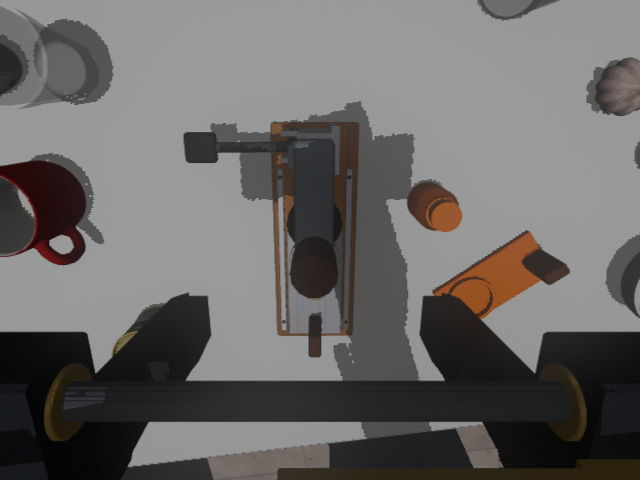

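Head is at ≈0.0665 with the lever pad at full height (z 0.085 ≈ pawl 0) and the fingers off. Step 1 is done. I'll turn the hand half round while backing to above the tab at (314,325), so the camera side faces away from the press.

```bash
python3 -m inch '[[-0.2,0.03,0,1,88],[-0.2,0.03,0,1,88],[-0.2,0.03,0,1,88],[-0.2,0.03,0,1,88],[-0.2,0.03,0,1,88]]'
python3 -m inch '[[-0.2,0.03,0,1,60],[-0.2,0.03,0,1,60],[-0.2,0.03,0,1,60],[-0.2,0.03,0,1,60],[-0.2,0.03,0,1,60]]'
python3 -m inch '[[-0.2,0.03,0,1,50],[-0.2,0.03,0,1,50],[-0.2,0.03,0,1,50],[-0.2,0.03,0,1,50],[-0.2,0.03,0,1,50]]'
python3 -c "from plant import r;print(r.get_state()['q'])"
```

```text
clock: 8.5
tool_pos: [0.5853, 0.072, 0.3028]
eef_rot: [0.982, 0.188, -0.001, 0.0]
contact_force: [0.3, 0.1, -0.1]
opening: 0.998
clock: 9.0
tool_pos: [0.5603, 0.0758, 0.3029]
eef_rot: [0.9, 0.436, -0.001, -0.0]
contact_force: [0.3, -0.7, 0.2]
opening: 0.678
clock: 9.5
tool_pos: [0.5353, 0.0795, 0.3029]
eef_rot: [0.756, 0.654, -0.001, -0.001]
contact_force: [0.6, 0.0, 0.2]
opening: 0.565
[ 0.00908993  0.53954798 -0.38853174  1.75384765  0.25052121  0.89969084
 -0.63158484]
```

```bash
python3 -m inch '[[-0.2,0.03,0,1,50],[-0.2,0.03,0,1,50],[-0.2,0.03,0,1,50],[-0.2,0.03,0,1,50],[-0.2,0.03,0,1,50]]'
python3 -m inch '[[-0.2,0.03,0,1,50],[-0.2,0.03,0,1,50],[-0.2,0.03,0,1,50],[-0.2,0.03,0,1,50],[-0.2,0.03,0,1,50]]'
python3 -m inch '[[-0.2,0.02,0,1,50],[-0.2,0.02,0,1,50],[-0.2,0.02,0,1,50],[-0.2,0,0,1,50],[-0.2,0,0,1,50]]'
python3 -m inch '[[0,0,-0.9,0,50],[0,0,-1,0,50],[0,0,-1,0,50],[0,0,-1,0,50],[0,0,-1,0,50]]'
python3 - <<'E'
from h import *
s=snap('wrist','wrist5'); print(r.get_state()['q'].round(3),R.from_quat(r.get_state()['eef_rot']).as_euler('ZYX',degrees=True))
t=snap('top','top5')
cv2.imwrite('pics/duo.png',np.hstack([cv2.resize(s['pixels'],(400,300)),cv2.resize(t['pixels'][190:310,200:360],(400,300))])[:,:,::-1])
E
```

```text
clock: 10.0
tool_pos: [0.5103, 0.0832, 0.303]
eef_rot: [0.561, 0.828, -0.001, -0.001]
contact_force: [-0.5, 0.0, -0.7]
opening: 0.57
clock: 10.5
tool_pos: [0.4853, 0.0869, 0.3031]
eef_rot: [0.328, 0.945, -0.0, -0.001]
contact_force: [0.2, 0.4, -0.1]
opening: 0.564
clock: 11.0
tool_pos: [0.4603, 0.0884, 0.3032]
eef_rot: [0.072, 0.997, -0.0, -0.001]
contact_force: [0.1, -0.8, 0.8]
opening: 0.567
clock: 11.5
tool_pos: [0.4603, 0.0884, 0.1799]
eef_rot: [0.074, 0.997, 0.0, -0.001]
contact_force: [0.4, 0.7, 0.6]
opening: 0.569
[ 0.129  0.703 -0.673  2.089  0.763  0.619  0.34 ] [ 171.47151722   -0.43003441 -179.87056589]
```

View pics/duo.png

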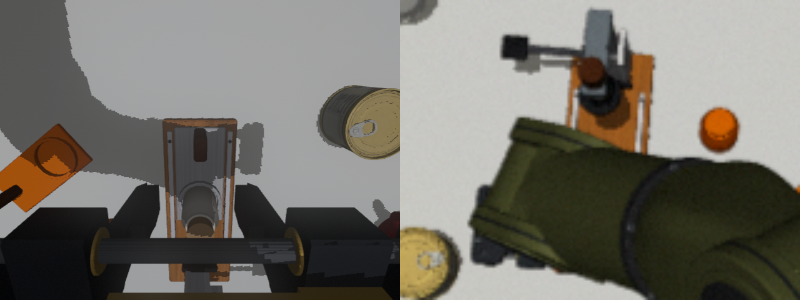

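Left is the wrist view, with the tab at (200,145) centred between the rails and the cork at (200,228). Right is the top crop, with the arm reaching over from the right. I check the tab position and the height of the arm's links.

```bash
python3 - <<'E'
from h import *
s=dict(np.load('wrist5.npz')); P=cloud(s); z=P[...,2]
def box(n,u0,u1,v0,v1,lo,hi):
    m=np.zeros((480,640),bool); m[v0:v1,u0:u1]=1; p=P[m&(z>lo)&(z<hi)]
    print(n,len(p),'med',np.median(p,0).round(4),'mid',((np.percentile(p,2,axis=0)+np.percentile(p,98,axis=0))/2).round(4))
box('tab',300,340,195,265,.062,.08); box('cork',290,350,340,380,.085,.105)
t=dict(np.load('top5.npz')); Q=cloud(t); g=t['pixels'].astype(int)
for u in range(280,480,20): print(u,[Q[v,u].round(2).tolist() for v in (250,270,290)])
E
```

```text
tab 852 med [0.4561 0.091  0.0684] mid [0.4568 0.0909 0.0671]
cork 1115 med [0.5328 0.0799 0.0939] mid [0.5337 0.0792 0.0906]
280 [[0.47, 0.04, 0.57], [0.43, 0.04, 0.63], [0.41, 0.04, 0.63]]
300 [[0.57, 0.02, 0.0], [0.42, 0.01, 0.69], [0.4, 0.01, 0.69]]
320 [[0.56, -0.03, -0.0], [0.42, -0.01, 0.73], [0.39, -0.01, 0.74]]
340 [[0.56, -0.09, -0.0], [0.41, -0.04, 0.75], [0.38, -0.03, 0.82]]
360 [[0.56, -0.14, -0.0], [0.41, -0.06, 0.76], [0.38, -0.05, 0.81]]
380 [[0.55, -0.2, -0.0], [0.4, -0.08, 0.79], [0.38, -0.08, 0.81]]
400 [[0.55, -0.25, -0.0], [0.4, -0.1, 0.8], [0.38, -0.1, 0.81]]
420 [[0.54, -0.31, 0.0], [0.48, -0.3, 0.02], [0.38, -0.12, 0.8]]
440 [[0.54, -0.37, -0.0], [0.48, -0.35, 0.03], [0.42, -0.34, 0.04]]
460 [[0.53, -0.42, -0.0], [0.48, -0.41, 0.0], [0.42, -0.4, 0.0]]
```

```bash
python3 -m inch '[[-0.06,0.08,-0.9,0,50],[0,0,-0.95,0,50],[0,0,-0.95,0,50],[0,0,-0.95,0,50],[0,0,-0.95,0,50]]' 15
python3 -m inch '[[0,0,-0.2,0,50],[0,0,0,0,40],[0,0,0,0,25],[0,0,0,0,15],[0,0,0,0,8]]'
python3 -m inch '[[0,0,0,0,8],[0,0,0,0,8],[0,0,0,0,8],[0,0,0,0,8],[0,0,0,0,8]]'
```

```text
clock: 12.1
tool_pos: [0.4602, 0.0909, 0.064]
eef_rot: [0.075, 0.997, 0.001, 0.0]
contact_force: [1.1, -0.1, 0.2]
opening: 0.566
clock: 12.6
tool_pos: [0.4603, 0.0907, 0.0601]
eef_rot: [0.075, 0.997, 0.0, 0.001]
contact_force: [-0.2, -0.2, 0.3]
opening: 0.23
clock: 13.1
tool_pos: [0.4602, 0.0912, 0.0599]
eef_rot: [0.074, 0.997, 0.001, 0.001]
contact_force: [-0.8, 0.4, 5.7]
opening: 0.156
```

```bash
python3 -m inch '[[0.02,-0.003,0.04,0,8],[0.1,-0.015,0,0,8],[0.15,-0.022,0,0,8],[0.2,-0.029,0,0,8],[0.2,-0.029,0,0,8]]'
python3 -m inch '[[0.2,-0.029,0,0,8],[0.2,-0.029,0,0,8],[0.2,-0.029,0,0,8],[0.2,-0.029,0,0,8],[0.2,-0.029,0,0,8]]'
```

```text
clock: 13.6
tool_pos: [0.4763, 0.0877, 0.06]
eef_rot: [0.075, 0.997, -0.0, -0.001]
contact_force: [-2.9, 1.0, -1.2]
opening: 0.156
clock: 14.1
tool_pos: [0.502, 0.0844, 0.0602]
eef_rot: [0.075, 0.997, -0.0, -0.0]
contact_force: [-1.9, -0.0, -1.9]
opening: 0.155
```

```bash
python3 -m inch '[[0.2,-0.029,0,0,8],[0.16,-0.023,0,0,8],[0.16,-0.023,0,0,8],[0.12,-0.017,0,0,8],[0.08,-0.012,0,0,8]]'
python3 -m inch '[[0.04,-0.006,0,0,8],[0.04,-0.006,0,0,8],[0.04,-0.006,0,0,8]]'
python3 -m inch '[[0.04,-0.006,0,0,8],[0.04,-0.006,0,0,8]]'
python3 - <<'E'
from h import *
t=snap('top','top6'); P=cloud(t); cv2.imwrite('pics/t6.png',cv2.resize(t['pixels'][190:310,230:350][:,:,::-1],(400,400)))
E
```

```text
clock: 14.6
tool_pos: [0.5198, 0.0819, 0.0602]
eef_rot: [0.075, 0.997, 0.0, 0.0]
contact_force: [-1.9, 0.4, -2.2]
opening: 0.159
clock: 14.9
tool_pos: [0.5224, 0.0816, 0.0603]
eef_rot: [0.074, 0.997, -0.0, -0.0]
contact_force: [-2.7, 0.3, -2.7]
opening: 0.156
clock: 15.1
tool_pos: [0.5245, 0.0813, 0.0602]
eef_rot: [0.074, 0.997, 0.0, -0.0]
contact_force: [-1.8, 0.4, -1.3]
opening: 0.161
```

```bash
python3 -m inch '[[0.04,-0.006,0,0,8],[0.04,-0.006,0,0,8]]'
python3 -m inch '[[0.03,-0.004,0,0,8],[0.03,-0.004,0,0,8]]'
python3 -m inch '[[0.03,-0.004,0,0,8],[0.0,0,0,0,8]]'
```

```text
clock: 15.35
tool_pos: [0.5265, 0.0809, 0.0602]
eef_rot: [0.075, 0.997, 0.0, -0.0]
contact_force: [-1.7, -0.0, -2.3]
opening: 0.162
clock: 15.55
tool_pos: [0.5281, 0.0807, 0.0602]
eef_rot: [0.075, 0.997, 0.0, -0.0]
contact_force: [-2.3, 0.2, -2.6]
opening: 0.155
clock: 15.75
tool_pos: [0.529, 0.0806, 0.0602]
eef_rot: [0.075, 0.997, 0.0, 0.0]
contact_force: [-0.5, 1.0, -3.0]
opening: 0.153
```

```bash
python3 -m inch '[[0.03,-0.004,0,0,8],[0.0,0,0,0,8]]'
python3 -m inch '[[0.03,-0.004,0,0,8],[0.0,0,0,0,8]]'
python3 -m inch '[[0.03,-0.004,0,0,8],[0.0,0,0,0,8]]'
python3 - <<'E'
from h import *
s=snap('wrist','wrist7'); P=cloud(s); z=P[...,2]
cv2.imwrite('pics/w7.png',s['pixels'][:,:,::-1])
E
```

```text
clock: 15.95
tool_pos: [0.5296, 0.0805, 0.0603]
eef_rot: [0.075, 0.997, 0.0, 0.0]
contact_force: [-2.0, 0.8, -2.6]
opening: 0.158
clock: 16.15
tool_pos: [0.5303, 0.0804, 0.0602]
eef_rot: [0.075, 0.997, 0.0, 0.0]
contact_force: [-2.0, 0.3, -3.0]
opening: 0.158
clock: 16.35
tool_pos: [0.5304, 0.0805, 0.0602]
eef_rot: [0.074, 0.997, 0.0, -0.001]
contact_force: [-4.8, 0.4, -1.8]
opening: 0.158
```

View pics/w7.png

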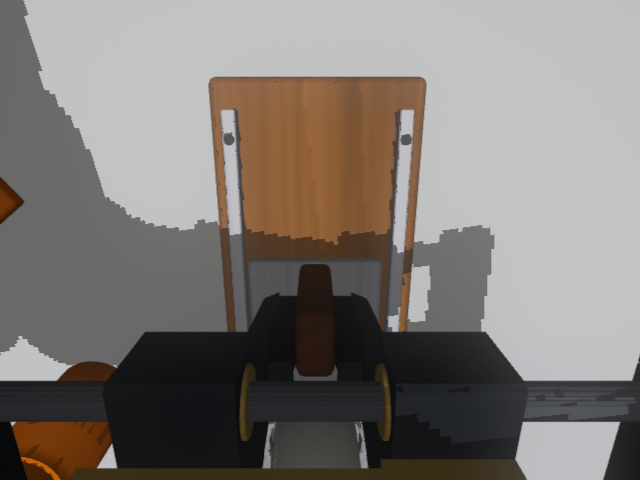

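The tray's trailing edge is at row 261 and the base's front edge at row 78. At home these should be 79 mm apart.

```bash
python3 - <<'E'
from h import *
s=dict(np.load('wrist7.npz')); K=s['K'];M=R.from_quat(s['attitude']).as_matrix()
def at(u,v,z):
    d=M@np.array([(u-K[0,2])/K[0,0],-(v-K[1,2])/K[1,1],-1]); return s['position']+d*(z-s['position'][2])/d[2]
a=at(317,78,.012); b=at(316,261,.020); print(a,b,np.linalg.norm((b-a)[:2])); print(at(316,261,.012)-a, s['position'])
E
python3 -m inch '[[0.04,-0.006,0,0,8],[0.0,0,0,0,8]]'
python3 -m inch '[[0.04,-0.006,0,0,8],[0.0,0,0,0,8]]'
```

```text
[0.4377265  0.09418374 0.012     ] [0.51444546 0.08236558 0.02      ] 0.0776238908220194
[ 0.07972723 -0.01224576  0.        ] [0.45161947 0.09129592 0.18707596]
clock: 16.6
tool_pos: [0.5305, 0.0805, 0.0601]
eef_rot: [0.074, 0.997, -0.0, -0.001]
contact_force: [-6.5, 1.6, -0.9]
opening: 0.159
clock: 16.8
tool_pos: [0.5305, 0.0805, 0.0601]
eef_rot: [0.074, 0.997, -0.0, -0.002]
contact_force: [-7.8, 1.7, 1.5]
opening: 0.156
```

The tray is on its stop: x no longer moves and the force builds to 8 N. I ease off, let go and go straight up.

```bash
python3 -m inch '[[-0.06,0.009,0,0,8],[0,0,0,0,20],[0,0,0,0,40],[0,0,0,0,40],[0,0,0,0,40]]'
python3 -m inch '[[0,0,0.4,0,40],[0,0,0.8,0,40],[-0.2,0.03,1,0,40],[-0.5,0.07,1,0,40],[-0.5,0.07,1,0,40]]'
python3 -m inch '[[-0.5,0.07,1,0,20],[-0.5,0.07,1,0,5],[0,0,1,0,0],[0,0,1,0,0],[0,0,0,0,0]]'
python3 - <<'E'
from h import *
s=snap('wrist','wrist8'); P=cloud(s); t=snap('scene','scene8')
cv2.imwrite('pics/duo8.png',np.hstack([cv2.resize(s['pixels'],(400,300)),cv2.resize(t['pixels'][200:340,200:387],(400,300))])[:,:,::-1])
E
```

```text
clock: 17.3
tool_pos: [0.5324, 0.0802, 0.0605]
eef_rot: [0.075, 0.997, 0.0, 0.001]
contact_force: [-0.6, -0.6, -0.8]
opening: 0.45
clock: 17.8
tool_pos: [0.5013, 0.0846, 0.1668]
eef_rot: [0.075, 0.997, 0.0, 0.0]
contact_force: [-0.6, -0.4, -0.1]
opening: 0.456
clock: 18.3
tool_pos: [0.4779, 0.089, 0.2687]
eef_rot: [0.074, 0.997, 0.001, 0.003]
contact_force: [1.1, 0.2, 0.7]
opening: 0.026
```

View pics/duo8.png

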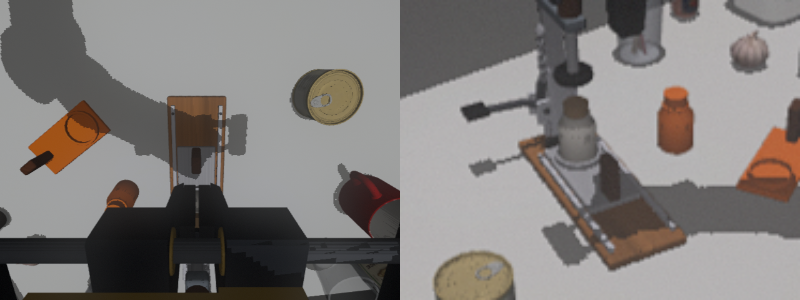

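Left: the tin, orange items and mug are undisturbed, and the fingers are shut above the tray. Right: the jar stands upright under the raised pad, and the lever is free at (470,110). I recheck the tray, jar and obstacles round the lever.

```bash
python3 - <<'E'
from h import *
s=dict(np.load('wrist8.npz')); P=cloud(s); z=P[...,2]
m=np.zeros((480,640),bool); m[230:285,295:330]=1; p=P[m&(z>.06)&(z<.08)]; print('tab',len(p),np.median(p,0).round(4))
t=dict(np.load('scene8.npz')); Q=cloud(t); m=np.zeros((480,640),bool); m[235:260,260:285]=1
q=Q[200:340,200:400].reshape(-1,3); n=np.array([.989,-.146]); l=np.array([.146,.989]); o=np.array([.610,.068])
d=q[:,:2]-o; X=d@n; Y=d@l
for nm,lo,hi,x0,x1,y0,y1 in (('cork',.078,.097,-.03,.03,-.03,.03),('jarbody',.03,.07,-.03,.03,-.03,.03),('pad',.12,.14,-.03,.03,-.03,.03),('knob',.21,.26,-.03,.03,-.03,.03),('tab',.03,.072,-.11,-.06,-.02,.02),('lever',.07,.1,.03,.08,.08,.12)):
    k=(q[:,2]>lo)&(q[:,2]<hi)&(X>x0)&(X<x1)&(Y>y0)&(Y<y1); print(nm,k.sum(),X[k].min().round(4),X[k].max().round(4),Y[k].min().round(4),Y[k].max().round(4),q[k,2].max().round(4))
T=cloud(dict(np.load('top0.npz'))).reshape(-1,3)
k=(T[:,2]>.1)&(T[:,0]>.5)&(T[:,0]<.9)&(T[:,1]>.11)&(T[:,1]<.36); a=T[k]; print('tall',len(a),a.min(0),a.max(0))
print(r.get_state()['q'].round(2))
E
```

```text
tab 428 [0.5252 0.0798 0.0684]
cork 129 -0.0159 0.0159 -0.0138 0.0171 0.096
jarbody 257 -0.0236 0.0102 -0.0182 0.0231 0.0699
pad 169 -0.0234 0.0208 -0.0174 0.0238 0.1394
knob 73 -0.0158 0.0042 -0.0102 0.0156 0.2278
tab 156 -0.0976 -0.07 -0.0056 0.0093 0.069
lever 98 0.0383 0.0715 0.0804 0.1153 0.088
tall 22287 [0.62822661 0.11000011 0.10000381] [0.89614241 0.35984219 0.95974219]
[ 0.23  0.6  -0.82  1.95  0.58  0.84  0.52]
```

```bash
python3 - <<'E'
from h import *
for f in('top0','scene0'):
    T=cloud(dict(np.load(f+'.npz'))).reshape(-1,3)
    for x in np.arange(.55,.9,.05):
        print(f,x.round(2),[ (lambda a: a.max().round(2) if len(a)>2 else 0)(T[(abs(T[:,0]-x-.025)<.025)&(abs(T[:,1]-y-.025)<.025)&(T[:,2]<1.2),2]) for y in np.arange(.0,.4,.05)])
E
```

```text
top0 0.55 [np.float64(0.02), np.float64(0.18), np.float64(0.03), np.float64(0.01), np.float64(0.01), np.float64(0.01), np.float64(0.08), np.float64(0.01)]
top0 0.6 [np.float64(0.95), np.float64(0.96), np.float64(0.96), np.float64(0.96), np.float64(0.96), np.float64(0.96), np.float64(0.79), np.float64(0.1)]
top0 0.65 [np.float64(0.14), np.float64(0.15), np.float64(0.08), np.float64(0.08), np.float64(0.96), np.float64(0.96), np.float64(0.09), np.float64(0.09)]
top0 0.7 [np.float64(0.01), np.float64(0.01), np.float64(0.01), np.float64(0.01), np.float64(0.01), np.float64(0.11), np.float64(0.1), np.float64(0.01)]
top0 0.75 [np.float64(0.01), np.float64(0.01), np.float64(0.01), np.float64(0.01), np.float64(0.01), np.float64(0.1), np.float64(0.16), np.float64(0.2)]
top0 0.8 [np.float64(0.01), np.float64(0.01), np.float64(0.01), np.float64(0.01), np.float64(0.01), np.float64(0.1), np.float64(0.1), np.float64(0.18)]
top0 0.85 [np.float64(0.58), np.float64(0.59), np.float64(0.58), np.float64(0.08), np.float64(0.07), np.float64(0.08), np.float64(0.07), np.float64(0.12)]
scene0 0.55 [np.float64(
[... 313 characters left out ...]
np.float64(0.14), np.float64(0.08), np.float64(0.08), np.float64(0.0), np.float64(0.0), np.float64(0.09), np.float64(0.09)]
scene0 0.7 [0, np.float64(0.0), np.float64(0.0), np.float64(0.0), np.float64(0.0), np.float64(0.1), np.float64(0.1), np.float64(0.09)]
scene0 0.75 [np.float64(0.0), np.float64(0.0), np.float64(0.0), np.float64(0.0), np.float64(0.0), np.float64(0.1), np.float64(0.14), np.float64(0.19)]
scene0 0.8 [np.float64(0.0), np.float64(0.0), np.float64(0.0), np.float64(0.0), np.float64(0.0), np.float64(0.1), np.float64(0.1), 0]
scene0 0.85 [np.float64(0.58), np.float64(0.59), np.float64(0.58), np.float64(0.57), np.float64(0.43), np.float64(0.43), np.float64(0.55), np.float64(0.43)]
```

```bash
python3 -m inch '[[0.2,0.3,0,-1,0],[0.3,0.3,0,-1,0],[0.5,0.3,0,-1,0],[0.5,0.3,0,-1,0],[0.5,0.3,0,-1,0]]' 20
python3 -m inch '[[0.5,0.3,0,-1,0],[0.5,0.3,0,-1,0],[0.5,0.3,0,-1,0],[0.5,0.2,0,-1,0],[0.5,0.17,0,-1,0]]'
python3 -m inch '[[0.6,0,0,-1,0],[0.6,0,0,-1,0],[0.6,0,0,-1,0],[0.6,0,0,-1,0],[0.6,0,0,-1,0]]'
python3 -m inch '[[0.5,0,0,0,0],[0,0,0,0,0]]'
```

```text
clock: 18.9
tool_pos: [0.5262, 0.1254, 0.2639]
eef_rot: [0.332, 0.943, -0.001, -0.001]
contact_force: [0.0, -0.0, 0.6]
opening: 0.006
clock: 19.4
tool_pos: [0.5887, 0.1573, 0.2637]
eef_rot: [0.565, 0.825, -0.001, -0.001]
contact_force: [0.3, -0.3, -0.1]
opening: 0.005
clock: 19.9
tool_pos: [0.6638, 0.1569, 0.2635]
eef_rot: [0.759, 0.651, -0.002, -0.0]
contact_force: [-0.2, 0.5, 0.5]
opening: 0.006
clock: 20.1
tool_pos: [0.677, 0.1567, 0.2632]
eef_rot: [0.758, 0.652, -0.001, 0.0]
contact_force: [-0.4, 0.4, 0.8]
opening: 0.008
```

```bash
python3 -m inch '[[0.07,0.05,-1,0,0],[0,0,-1,0,0],[0,0,-1,0,0],[0,0,-1,0,0],[0,0,-1,0,0]]'
python3 -m inch '[[0,0,-0.6,0,0],[0,0,-0.4,0,0],[0,0,0,0,0]]'
python3 - <<'E'
from h import *
s=snap('wrist','wrist9'); t=snap('scene','scene9')
cv2.imwrite('pics/duo9.png',np.hstack([cv2.resize(s['pixels'],(400,300)),cv2.resize(t['pixels'][170:310,200:387],(400,300))])[:,:,::-1])
E
```

```text
clock: 20.6
tool_pos: [0.6768, 0.1583, 0.1384]
eef_rot: [0.758, 0.653, -0.001, -0.001]
contact_force: [0.1, 0.4, -0.5]
opening: 0.004
clock: 20.9
tool_pos: [0.6772, 0.1583, 0.1139]
eef_rot: [0.758, 0.653, -0.001, -0.001]
contact_force: [0.7, -0.2, 0.4]
opening: 0.01
```

View pics/duo9.png

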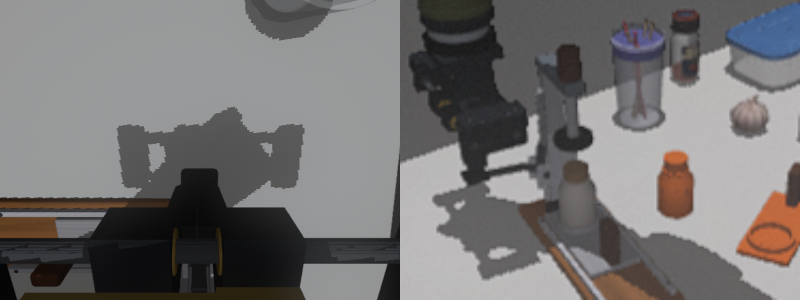

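The scene crop shows the fingers just over the lever pad at (470,170), the head still up and the jar upright. Now I press slowly.

```bash
python3 -m inch '[[0,0,-0.2,0,0],[0,0,-0.12,0,0],[0,0,-0.1,0,0],[0,0,-0.1,0,0],[0,0,0,0,0]]'
python3 -m inch '[[0,0,-0.12,0,0],[0,0,-0.1,0,0],[0,0,0,0,0]]'
```

```text
clock: 21.5
tool_pos: [0.6786, 0.1592, 0.1026]
eef_rot: [0.758, 0.653, 0.001, -0.0]
contact_force: [-0.3, 1.9, 3.0]
opening: 0.005
clock: 21.8
tool_pos: [0.6783, 0.1588, 0.0963]
eef_rot: [0.758, 0.653, 0.0, -0.0]
contact_force: [0.2, 1.0, 1.7]
opening: 0.006
```

```bash
python3 -m inch '[[0,0,-0.1,0,0],[0,0,-0.1,0,0],[0,0,-0.06,0,0],[0,0,0,0,0],[0,0,0,0,0]]'
python3 -m inch '[[0,0,0,0,0],[0,0,0,0,0],[0,0,0,0,0],[0,0,0,0,0],[0,0,0,0,0]]'
python3 - <<'E'
from h import *
t=snap('scene','scene10'); Q=cloud(t)
q=Q[170:340,200:400].reshape(-1,3); n=np.array([.989,-.146]); l=np.array([.146,.989]); o=np.array([.610,.068])
d=q[:,:2]-o; X=d@n; Y=d@l
k=(abs(X)<.025)&(abs(Y)<.025)&(q[:,2]>.11); print('knob top z',np.percentile(q[k,2],98), 'head ~',np.percentile(q[k,2],98)-.175)
E
```

```text
clock: 22.3
tool_pos: [0.6784, 0.1589, 0.0903]
eef_rot: [0.758, 0.653, 0.0, -0.0]
contact_force: [-0.1, 3.8, 2.1]
opening: 0.004
clock: 22.8
tool_pos: [0.6783, 0.1588, 0.0904]
eef_rot: [0.758, 0.652, 0.0, -0.0]
contact_force: [0.3, 3.4, 2.9]
opening: 0.006
knob top z 0.20981094348168078 head ~ 0.03481094348168079
```

The head has sunk to ≈0.035, which is on the cork. I release the lever slowly, back off and check.

```bash
python3 -m inch '[[0,0,0.15,0,0],[0,0,0.2,0,0],[0,0,0.3,0,0],[0,0,0.6,0,0],[0,0,1,0,0]]'
python3 -m inch '[[0,0.2,1,0,0],[-0.3,0.3,1,0,0],[-0.5,0.5,1,0,0],[-0.5,0.5,0.6,0,0],[0,0,0,0,0]]'
python3 - <<'E'
from h import *
t=snap('scene','scene11'); Q=cloud(t); u=snap('top','top11')
q=Q[170:340,200:400].reshape(-1,3); n=np.array([.989,-.146]); l=np.array([.146,.989]); o=np.array([.610,.068])
d=q[:,:2]-o; X=d@n; Y=d@l
def f(nm,lo,hi,x0,x1,y0,y1):
    k=(q[:,2]>lo)&(q[:,2]<hi)&(X>x0)&(X<x1)&(Y>y0)&(Y<y1); print(nm,k.sum(),(X[k].min().round(4),X[k].max().round(4)),(Y[k].min().round(4),Y[k].max().round(4)),np.percentile(q[k,2],[50,98]).round(4))
f('knob',.15,.26,-.03,.03,-.03,.03);f('jarbody',.03,.07,-.03,.03,-.03,.03);f('tab',.03,.072,-.11,-.06,-.02,.02);f('lever',.055,.1,.035,.08,.085,.12)
a=cv2.imread('pics/top0.png').astype(int); 
cv2.imwrite('pics/duo11.png',np.hstack([cv2.resize(t['pixels'][170:350,160:400],(400,300)),cv2.resize(u['pixels'][120:330,150:470],(400,300))])[:,:,::-1])
E
```

```text
clock: 23.35
tool_pos: [0.6769, 0.1568, 0.1459]
eef_rot: [0.758, 0.652, -0.002, -0.0]
contact_force: [-0.3, 0.2, 0.7]
opening: 0.006
clock: 23.85
tool_pos: [0.6447, 0.1994, 0.2395]
eef_rot: [0.756, 0.654, 0.002, -0.0]
contact_force: [-0.3, 0.0, 0.4]
opening: 0.009
knob 301 (np.float64(-0.0192), np.float64(0.0296)) (np.float64(-0.0096), np.float64(0.0158)) [0.1837 0.2094]
jarbody 257 (np.float64(-0.0238), np.float64(0.0266)) (np.float64(-0.0189), np.float64(0.0265)) [0.0514 0.0689]
tab 152 (np.float64(-0.0981), np.float64(-0.0705)) (np.float64(-0.0064), np.float64(0.0095)) [0.0537 0.0693]
lever 94 (np.float64(0.0414), np.float64(0.0669)) (np.float64(0.086), np.float64(0.1164)) [0.0753 0.0788]
```

View pics/duo11.png

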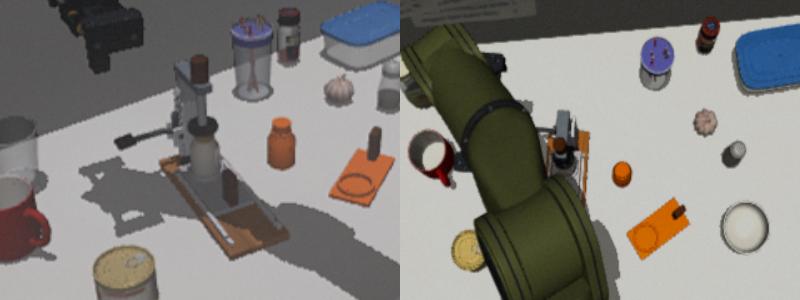

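The pad rests on the cork at left (203,130), the jar is upright, the lever is free and the other things are where they were. I hand in.

```bash
python3 -c "from plant import r;print(r.finish_job(), r.get_state()['clock'])"
```

```text
the job is handed in; nothing more can be done
the job is handed in; nothing more can be done
```

The job is handed in, after about 24 of the 64 s; no verdict was reported.

- **Head:** I lifted it by the knob to its top notch. With the fingers off it measured about 0.0665, and the lever pad was back at full height.
- **Tray:** I slid it in by its tab until it stopped against the rubber, with about 8 N peak, and let go. The measured gap from the base's front edge to the tray was 77.6 mm, against 79 mm at home. I trusted the firm stop over that reading, since the gap depends on a hand-read edge.
- **Lever:** I pressed it about 15 mm with 2 to 4 N, the head sank onto the cork, and I released the lever and moved the hand well clear.

**Last checks:**
- The head was at about 0.034 to 0.035, with the pad on the cork.
- The jar was upright and under the pad within a few mm.
- The lever was sprung back to z ≈ 0.077, about 0.1 rad, leaning on a tooth.
- In the last pictures the bystanders looked where they were at the start; I did not measure them.
- The force on the cork could not be measured. No check failed.

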